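# Seat the flask and close its guarded clamp

### The job

Push the metal flask along its channel with the fingertips until it is fully home against the end stop. Then reach down through the guard window and press the flat-paddle clamp lever all the way down, and withdraw, without touching the guard at any time. Do not lift the flask, leave the ball-ended lever alone, and do not disturb the jar, bowl, spatula or plaster cast.

Things in the scene. Friction and masses are not known exactly. Their poses are not given: they have to be found in the camera images.
- press: Fixed grey fixture. Origin on the bench under its middle; +x away from the robot (towards the flask's end stop), +y to the robot's left, z up. Base plate x -0.118 to 0.108, y -0.20 to 0.18, top at z = 0.012. Flask channel along x, centred on y = 0.11, 86 mm wide between two steel rails (10 mm thick, tops at z = 0.037), open above and towards the robot; end stop's face at x = 0.080, its top at z = 0.057.
- flask_mid (a point): Centre of the flask: closed two-part brass block, 80 x 80 mm, 55 mm high (four bolt heads 4 mm more), about 0.6 kg, loose on the base plate in the channel with 3 mm play to each rail, 40 to 70 mm short of the stop at the start. The centre is 27.5 mm above the base plate. Sliding it takes about 3 to 9 N. z is up.
- flask_home (a point): Fixed point: where the flask's centre is when home against the stop (fixture x = 0.040, y = 0.11, z = 0.0395; same axes). When the clamp lever goes down a small jaw comes out of the right-hand rail here and nudges the flask up to 3 mm to the left.
- guard: Fixed grey sheet-metal guard over the levers, right half of the fixture; same origin and axes as press. Flat top x -0.062 to 0.105, y -0.20 to 0.02, 4 mm thick, upper face at z = 0.130, with two square windows, 76 x 76 mm, centred on x = 0, y = -0.041 and x = 0, y = -0.139, with a 22 mm bar between them. Must not be touched.
- clamp_tip (a point): Centre of the upper face of the clamp lever's flat paddle (steel, 30 mm along x, 42 mm along y, 8 mm thick), in the middle of one of the two windows (left or right, it varies). About 10 mm below the guard's upper face at joint 0, 44 mm below when fully down. Arc of 85 mm radius about a pivot at fixture x = 0.085, z = 0.098, so it keeps its x within 3 mm.
- clamp (a joint): Angle of the clamp lever: 0 = up, 0.40 rad = fully down against its stop; starts between 0 and 0.06. It moves stiffly (about 5 N down on the paddle) and stays where it is left.
- release_tip (a point): Top of the ball (26 mm diameter, steel) at the end of the other lever, the release lever, in the middle of the other window. Leave it alone.
- release (a joint): Angle of the release lever: 0 = up, 0.40 rad = fully down. It must stay up.
- jar: White screw-top jar, 52 mm diameter, 85 mm high, loose on the bench to the left of the fixture; origin under its centre. Leave it.
- bowl: Dark rubber mixing bowl, 90 mm diameter, 50 mm high, loose on the bench beyond the fixture; origin under its centre. Leave it.
- spatula: Plaster spatula (wooden handle, steel blade) 170 mm long, 22 mm wide, 14 mm high, lying on the bench beyond the fixture; its long axis is its x. Leave it.
- cast: White plaster dental cast with teeth, 60 mm diameter, about 29 mm high, loose on the bench to the right of the fixture; origin under its centre. Leave it.
- flask: The same flask; origin at the centre of its underside.
Not all that is in view belongs to the job. What is meant by the flask is not red, and is the smaller of those in its own colour.

How it is judged (in metres and radians):
On the way, in this order (a step that is already met when the one before it is completed fails the run):
1. the flask is pushed home against the end stop (x of flask_mid in the frame of press above 0.0355 m and y of flask_mid in the frame of press between 0.1 and 0.12 m and angle between flask_mid's own z axis and vertical below 0.06 rad), for 0.2 s.
2. the clamp lever is pressed fully down (value of joint clamp above 0.36 rad), for 0.2 s.
At the end, for the whole second after the job is handed in: The flask stands flat in its channel within 4.5 mm of the end stop, at rest; the clamp lever is down (joint above 0.36 of 0.40 rad) and the release lever is still up (below 0.05 rad) (all of step 1 and value of joint clamp above 0.36 rad and value of joint release below 0.05 rad and linear speed of flask below 0.01 m/s); the robot touches nothing.
It fails at once if the robot touches the guard (contact force between any of the fingers, the arm and guard above 0.3 N).
It fails at once if the release lever is moved (value of joint release above 0.06 rad).
It fails at once if the flask is lifted or tipped (z of flask_mid in the frame of press above 0.0495 m or angle between flask_mid's own z axis and vertical above 0.2 rad).
It fails at once if a bystander is disturbed (distance of any of jar, bowl, spatula, cast from where it was at the start of the episode above 0.02 m or angle between any of jar, bowl, spatula, cast's own z axis and vertical above 0.3 rad).
It also fails if it takes over 51 s, if anything falls off the work surface, if the arm or the gripper's body presses on something with over 40 N, if the wrist force passes 120 N, or if a joint passes its speed limit or range.

### The arm

A 6-joint arm with a two-finger parallel gripper is mounted at the origin on the work surface. World frame = base frame: x ahead of the robot, y to its left, z up, the work surface at z = 0. Lengths are in m, angles in degrees, forces in N, time in s.
With the tool pointing down it reaches from about 0.375 to 0.9 m from the base axis. Payload 3.1 kg.
Tool frame: the origin (TCP) lies midway between the tips of the shut fingers; the grasp point (between the pads) lies bot.hold_point_z behind it (bot.hold_point_z is the distance from the TCP to the grasp point, in m); z points along the fingers, y is the direction in which the jaws open and shut (so a half turn about z gives the same grasp; the last joint's range is limited). The gripper opens to 87 mm and grips with 3 to 60 N. Pads are 19 mm wide; open, the fingers measure 117 mm over their backs; the gripper's body (75 mm by 190 mm) begins 51 mm behind the grasp point.
Start: joints at [65.861, 30.224, 82.088, -0, 67.689, -10.227], TCP at [0.15, 0.607, 0.223] pointing down, gripper open.
Joint ranges: [-176.69, 176.69], [-43.24, 126.21], [12.49, 139.97], [-82, 262], [0, 151.66], [-163.58, 163.58]. Speed limits (degrees/s): [159.86, 159.86, 180, 180, 180, 180].

### API

Orientations are given as a 3x3 rotation matrix whose columns are the frame's x, y, z axes.
In Python, from rig import bot, vision gives the robot as it stands.
- The arm moves only by the shell command python3 -m inch 'ROWS'. ROWS is JSON, a list of rows, each a list of 5 numbers: the finger opening in mm, from 0 to 87, then the shift along the tool's x, y, z in mm, then the turn about the tool's z in rad. In form: [[hand, dx, dy, dz, roll], ...]. A call has 1 to 8 rows; each row is the pose to reach, as a shift and turn from the pose measured when the call began, along the tool's axes at that moment; what a row does not reach only later rows make up. A row lasts 1/10 s, in which the tool goes at most 50 mm and 8.59 degrees, less where a joint would pass 70% of its speed; a pose out of reach is approached as far as the arm can. A call with a gripper value outside its range is refused whole. The fingers move at their own pace and stop on an object; the grip force is fixed at half the most. Time passes only in rows, so rows that repeat a pose let the fingers close. It gives the time, the measured TCP pose, the force and the opening at its end, in the units of the state.
- bot.read_state(): the state, without advancing time (a new reading comes with each control period).
- vision.capture(name): name is "scene" or "top" or "wrist"; returns (picture, depth): 384x512x3 uint8, red, green, blue; 384x512 float32, m along the optical axis (not along the pixel's ray), 0 where there is no reading.
- vision.camera_model(name): a dict with "intrinsics" (3x3 intrinsics, pixels), "camera_from_world" (4x4, takes a point from world to camera coordinates). Camera axes: x right, y down, z forward; pixel columns grow to the right and rows downward; lengths in m; the calibration is good to about 2 mm. A picture is of the moment at which its call begins: read the wrist's pose just before it. camera_model takes no time and is no camera call; for the wrist camera it gives the pose at the moment of the call.
- bot.hand_in(): hands the job in, once; it reports no verdict.
The state is a dict: "time_s": time; "joint_positions": joint angles; "qvel": joint speeds; "tau": joint torques, N m; "position": TCP position; "tcp_rot": TCP orientation; "force": force on the tool from outside, world axes, zero at the start; "moment": the same for the moment, N m; "opening": opening from 0.0 (shut) to 1.0 (fully open).
Only numpy, scipy, OpenCV 4.12 (cv2) and the standard library are available. Lean on these libraries where they do the work, as an engineer would, in place of code of your own. Each camera call takes 0.05 s, during which the arm holds its last target. There are 200 camera calls.

## Working session

There is one attempt and no reset: what is moved stays moved. The work goes in short steps, Python scripts to look and compute and a shell command to move; the robot and the scene stay as the last step left them, time stands still between calls to the robot, and variables do not carry over. Pictures are saved under pics/ and viewed, about 8 in all and at most 12, crops included, and the job is handed in when it is done.

```bash
mkdir -p pics; ls; python3 - <<'E'
from rig import bot, vision
import cv2, numpy as np
s=bot.read_state(); print(s, bot.hold_point_z)
for n in ("top","scene"):
    p,d=vision.capture(n); cv2.imwrite(f"pics/{n}0.png",p[:,:,::-1]); np.save(f"pics/{n}0.npy",d)
    print(n,vision.camera_model(n))
E
```

```text
pics
{'time_s': 0.0, 'joint_positions': array([ 6.58617550e+01,  3.02773102e+01,  8.21568735e+01, -8.93939762e-04,
        6.76892182e+01, -1.02284667e+01]), 'qvel': array([-0.10336491, -0.07586711, -0.01675071,  0.04654593,  0.02711036,
        0.00493384]), 'tau': array([ 7.50502895e-04, -4.40044034e+01, -1.76594174e+01,  6.34429394e-02,
        5.82038832e-02, -1.86368438e-04]), 'position': array([0.14992781, 0.60599138, 0.22158669]), 'tcp_rot': array([[-9.70676737e-01,  2.40387020e-01, -8.67589178e-04],
       [ 2.40388304e-01,  9.70674805e-01, -1.97134839e-03],
       [ 3.68260392e-04, -2.12210031e-03, -9.99997681e-01]]), 'force': array([ 0.08442536, -0.51525767, -0.55852474]), 'moment': array([-0.00122182, -0.01016863, -0.00623838]), 'opening': 1.0024936970516887} 0.0187
top {'intrinsics': array([[432.78045263,   0.        , 254.79863592],
       [  0.        , 432.78045263, 189.62185094],
       [  0.        ,   0.        ,   1.        ]]), 'camera_from_world': array([[ 0.02665833, -0.99953363,  0.01489492,  0.03154861],
       [-0.97968855, -0.02908565, -0.19840457,  0.57073394],
       [ 0.19874526, -0.00930325, -0.98000703,  1.05892884],
       [ 0.        ,  0.        ,  0.        ,  1.        ]])}
scene {'intrinsics': array([[409.38563934,   0.        , 255.59542629],
       [  0.        , 409.38563934, 190.66903922],
       [  0.        ,   0.        ,   1.        ]]), 'camera_from_world': array([[-0.33205433,  0.94322968, -0.00759498,  0.13791987],
       [ 0.71694454,  0.2471442 , -0.65185142, -0.34841608],
       [-0.61296855, -0.22189527, -0.75830868,  1.52868785],
       [ 0.        ,  0.        ,  0.        ,  1.        ]])}
```

View pics/top0.png

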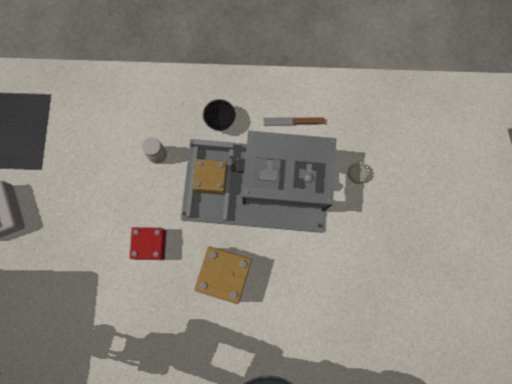

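View pics/scene0.png

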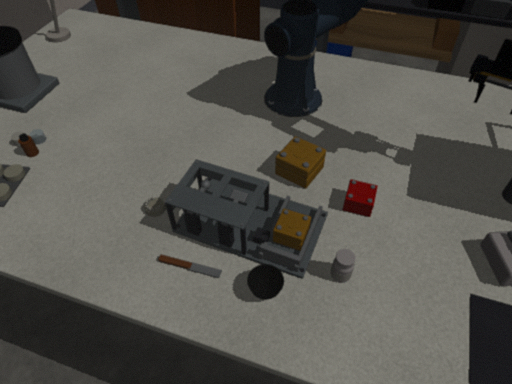

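Three candidates: the brass block in the channel at top (210,176), a larger brass block at (223,275) and a red block at (148,244). The small one in the channel fits, since it is brass, the smaller of that colour, and between the rails. The paddle seems to be in the left window (270,170) and the ball in the right one (308,175). I'll confirm in an enlarged crop.

```bash
python3 - <<'E'
import cv2
p=cv2.imread("pics/top0.png")[120:245,175:345]
p=cv2.resize(p,None,fx=4.5,fy=4.5,interpolation=cv2.INTER_CUBIC)
p=cv2.convertScaleAbs(p,alpha=1.6,beta=10)
cv2.imwrite("pics/crop1.png",p)
E
```

```text
(no output)
```

View pics/crop1.png

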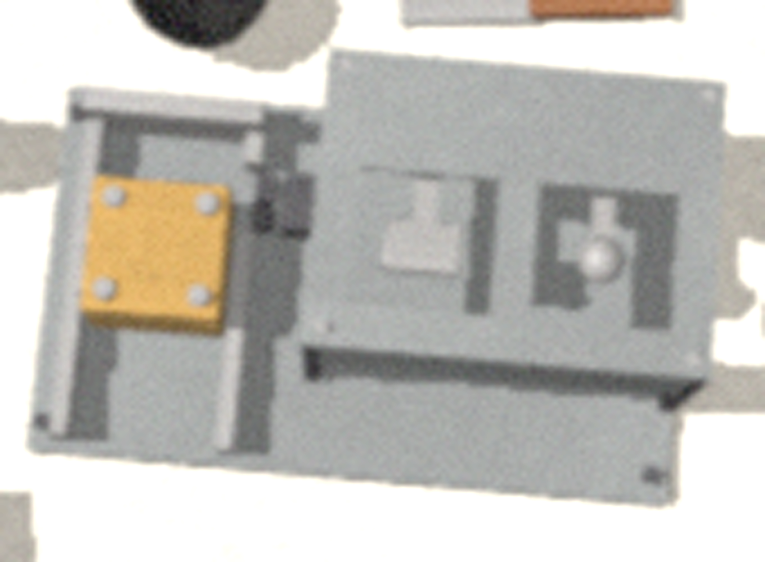

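The crop confirms both: the small brass flask sits between the rails, the paddle is in the left window (crop 425,248), and the ball is in the right one (crop 600,258). Next I fit the fixture pose.

```bash
cat > geo.py <<'E'
import numpy as np
from scipy.optimize import least_squares
from rig import vision
m=vision.camera_model("top"); K=m["intrinsics"]; T=m["camera_from_world"]
def proj(P):
    c=np.c_[P,np.ones(len(P))]@T.T; return (c[:,:3]/c[:,2:3]@K.T)[:,:2]
def w(p,P):  # fixture->world
    P=np.atleast_2d(P); c,s=np.cos(p[2]),np.sin(p[2])
    return np.c_[P[:,:2]@np.array([[c,s],[-s,c]])+p[:2],P[:,2]]
full=lambda q:np.array(q)/4.5+[175,120]-.4
E
python3 - <<'E'
from geo import *
F=np.array([[.105,.02,.13],[.105,-.2,.13],[-.062,-.2,.13],[-.062,.02,.13],[-.118,.18,.012],[-.118,-.2,.012],
[.038,-.079,.13],[-.038,-.079,.13],[.038,-.101,.13],[.038,-.177,.13],[-.038,-.177,.13]])
q=full([[331,50],[724,86],[706,376],[303,342],[30,450],[672,504],[498,180],[488,314],[542,185],[679,195],[668,328]])
r=least_squares(lambda p:(proj(w(p,F))-q).ravel(),[.55,0,0],loss='soft_l1')
p=r.x; print("pose",p[:2],np.degrees(p[2])); print((proj(w(p,F))-q).round(1).tolist())
np.save("pose.npy",p)
B=full([[114,195],[207,203],[103,288],[198,295]]).mean(0)
f=least_squares(lambda a:(proj(w(p,[[a[0],a[1],.071]]))-B).ravel(),[0,.11]).x; print("flask fixture",f)
C=full([[425,250]])
f=least_squares(lambda a:(proj(w(p,[[a[0],a[1],.118]]))-C).ravel(),[0,0]).x; print("paddle fixture",f)
for n,P in dict(prepush=[-.1,.11,.15],home=[.04,.11,.04],paddle=[0,-.041,.12],ball=[0,-.139,.12]).items(): print(n,w(p,[P])[0].round(4))
E
```

```text
pose [0.59908789 0.05627334] -3.2397660372416848
[[-0.6, -0.8], [0.7, -1.3], [1.5, 0.6], [-0.4, 0.4], [-1.4, 0.3], [-0.6, 0.4], [0.3, -0.3], [0.3, 0.3], [-0.5, -0.6], [0.0, -0.2], [0.9, 0.6]]
flask fixture [-0.00144786  0.10943561]
paddle fixture [-0.00224592 -0.04224246]
prepush [0.5055 0.1717 0.15  ]
home [0.6452 0.1638 0.04  ]
paddle [0.5968 0.0153 0.12  ]
ball [ 0.5912 -0.0825  0.12  ]
```

Fit residuals are within 1.5 px, and the flask is 41 mm short of the stop. I'll use shut fingers with the jaw axis along the channel, so the 190 mm gripper body stays clear of the guard. Now I move high over the channel entry.

```bash
python3 -m inch '[[0,-57,-42,0,0.14],[0,-92,-67,0,0.28],[0,-126,-92,0,0.42],[0,-160,-117,0,0.56],[0,-195,-142,0,0.7],[0,-230,-167,0,0.84],[0,-265,-192,0,0.98],[0,-300,-217,0,1.12]]'
cat > rel.py <<'E'
# usage: rel.py fx fy z : shift (tool axes, mm) and roll to a fixture point, jaw axis along fixture x
import sys; from geo import *; from rig import bot
p=np.load("pose.npy"); s=bot.read_state(); R=s["tcp_rot"]
c,sn=np.cos(p[2]),np.sin(p[2]); d=s["position"]-np.r_[p[:2],0]
print("t",round(s["time_s"],2),"fixture TCP",np.round([c*d[0]+sn*d[1],-sn*d[0]+c*d[1],d[2]],4),"F",s["force"].round(2),"open",round(s["opening"],3),"q",s["joint_positions"].round(1))
t=w(p,[list(map(float,sys.argv[1:4]))])[0]-s["position"]
yaw=np.arctan2(R[1,1],R[0,1]); print("shift mm",(R.T@t*1000).round(1),"roll",round(yaw-p[2],4))
E
python3 rel.py -.09 .11 .22
```

```text
time_s: 0.9
position: [0.3896, 0.3217, 0.2218]
tcp_rot: [[-0.201, 0.98, -0.001], [0.98, 0.201, -0.002], [-0.002, -0.002, -1.0]]
force: [-0.5, 0.3, 0.4]
opening: 0.353
t 0.9 fixture TCP [-0.2241  0.2532  0.2218] F [-0.52  0.3   0.37] open 0.353 q [26.9 21.2 99.  -0.1 60.  15.3]
shift mm [-172.7   93.     1.9] roll 0.2588
```

```bash
python3 -m inch '[[0,-35,19,2,0.13],[0,-70,38,2,0.259],[0,-105,56,2,0.259],[0,-140,75,2,0.259],[0,-173,93,2,0.259],[0,-173,93,2,0.259]]'
python3 rel.py -.09 .11 .025
python3 - <<'E'
from rig import vision
import cv2
p,d=vision.capture("top"); p=cv2.resize(p[110:250,165:345],None,fx=4.4,fy=4.2,interpolation=cv2.INTER_CUBIC)
cv2.imwrite("pics/top1.png",cv2.convertScaleAbs(p[:,:,::-1],alpha=1.6,beta=10))
E
```

```text
time_s: 1.5
position: [0.5192, 0.1675, 0.2197]
tcp_rot: [[0.062, 0.998, 0.002], [0.998, -0.062, -0.003], [-0.003, 0.002, -1.0]]
force: [-0.6, 0.4, 0.6]
opening: 0.004
t 1.5 fixture TCP [-0.0861  0.1065  0.2197] F [-0.61  0.4   0.6 ] open 0.004 q [ 6.2 24.3 93.8 -0.2 61.9  9.9]
shift mm [  4.1  -4.3 194.7] roll -0.0052
```

View pics/top1.png

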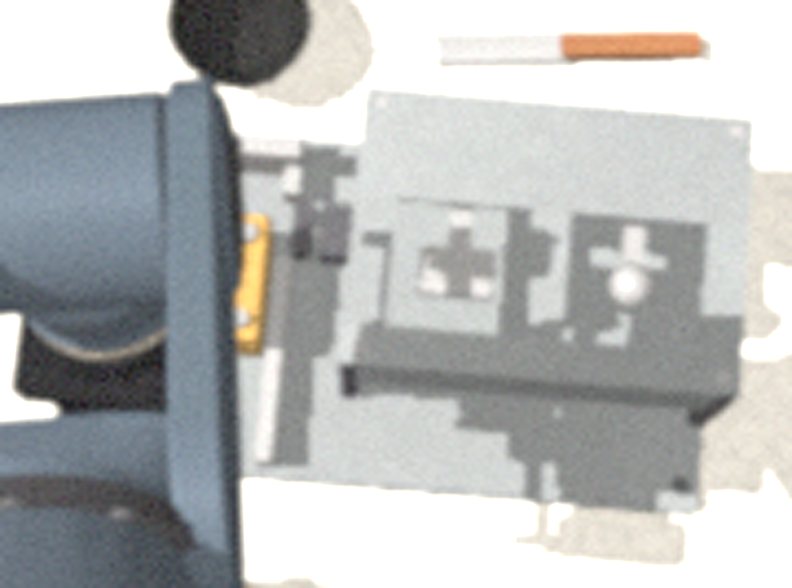

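The picture shows the arm hiding most of the channel, with the flask's right edge at (255,285) undisturbed and the windows clear. Margins in the channel are over 30 mm, so I descend.

```bash
python3 -m inch '[[0,4,-4,40,0],[0,4,-4,80,0],[0,4,-4,115,0],[0,4,-4,145,0],[0,4,-4,170,0],[0,4,-4,185,0],[0,4,-4,193,0],[0,4,-4,193,0]]'
python3 rel.py -.06 .11 .025
python3 - <<'E'
from rig import vision
import cv2
p,d=vision.capture("wrist"); 
cv2.imwrite("pics/wr1.png",cv2.convertScaleAbs(p[:,:,::-1],alpha=1.5,beta=10))
E
```

```text
time_s: 2.35
position: [0.5113, 0.1737, 0.0256]
tcp_rot: [[0.06, 0.998, -0.004], [0.998, -0.06, -0.002], [-0.002, -0.004, -1.0]]
force: [-0.4, -0.3, -0.0]
opening: 0.004
t 2.35 fixture TCP [-0.0943  0.1123  0.0256] F [-0.39 -0.32 -0.  ] open 0.004 q [  7.   41.5 102.1  -0.2  36.6  10.5]
shift mm [-2.2 34.3  0.5] roll -0.0031
```

View pics/wr1.png

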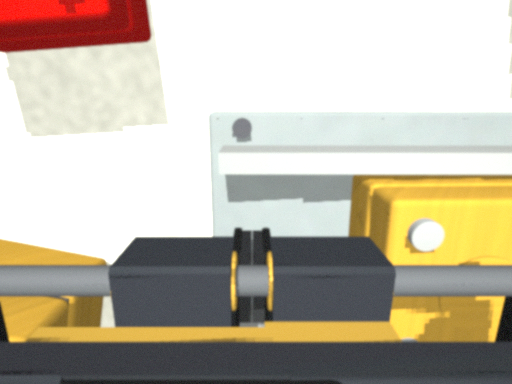

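The fingers are between the rails with the flask ahead (flask left edge at px 352, fingers at 390 but nearer the camera). The forces are near zero, so I push in steps.

```bash
python3 -m inch '[[0,-2,12,0,0],[0,-2,24,0,0],[0,-2,32,0,0],[0,-2,38,0,0],[0,-2,44,0,0],[0,-2,50,0,0]]'
python3 rel.py -.015 .11 .025
```

```text
time_s: 3.0
position: [0.5543, 0.1688, 0.0269]
tcp_rot: [[0.06, 0.998, -0.019], [0.998, -0.06, -0.003], [-0.004, -0.019, -1.0]]
force: [-13.6, 0.4, 16.2]
opening: 0.007
t 3.0 fixture TCP [-0.0511  0.1098  0.0269] F [-13.62   0.42  16.21] open 0.007 q [ 5.9 43.3 95.6 -0.1 42.2  9.4]
shift mm [ 0.3 36.1  1.3] roll -0.0032
```

```bash
python3 -m inch '[[0,0,0,0,0],[0,0,0,0,0]]'
python3 rel.py -.015 .11 .025
python3 - <<'E'
from geo import *
from rig import bot
import cv2
p=np.load("pose.npy"); d=np.load("pics/top0.npy")
Ti=np.linalg.inv(T)
for u,v in [(223,275),(245,255),(210,250),(240,292),(210,176),(225,178),(100,0)]:
    z=d[v,u]; X=Ti@np.r_[np.linalg.inv(K)@[u,v,1]*z,1]; c,s=np.cos(p[2]),np.sin(p[2]); e=X[:2]-p[:2]
    print((u,v),"world",X[:3].round(3),"fix",(c*e[0]+s*e[1]).round(3),(-s*e[0]+c*e[1]).round(3))
P,D=vision.capture("scene"); cv2.imwrite("pics/sc1.png",cv2.convertScaleAbs(cv2.resize(P[90:290,180:400],None,fx=3.6,fy=3,interpolation=cv2.INTER_CUBIC)[:,:,::-1],alpha=1.5,beta=10))
E
```

```text
time_s: 3.2
position: [0.5542, 0.1688, 0.0271]
tcp_rot: [[0.06, 0.998, -0.019], [0.998, -0.06, -0.003], [-0.004, -0.019, -1.0]]
force: [0.6, 0.1, -0.8]
opening: 0.004
t 3.2 fixture TCP [-0.0512  0.1098  0.0271] F [ 0.61  0.14 -0.83] open 0.004 q [ 5.9 43.2 95.6 -0.1 42.2  9.4]
shift mm [ 0.3 36.2  1.5] roll -0.0031
(223, 275) world [0.352 0.119 0.077] fix -0.251 0.049
(245, 255) world [0.405 0.068 0.001] fix -0.195 0.001
(210, 250) world [0.411 0.154 0.079] fix -0.193 0.087
(240, 292) world [0.312 0.077 0.08 ] fix -0.287 0.004
(210, 176) world [0.6   0.164 0.067] fix -0.005 0.107
(225, 178) world [0.603 0.127 0.033] fix 0.0 0.071
(100, 0) world [ 1.657  0.822 -0.751] fix 1.013 0.824
```

View pics/sc1.png

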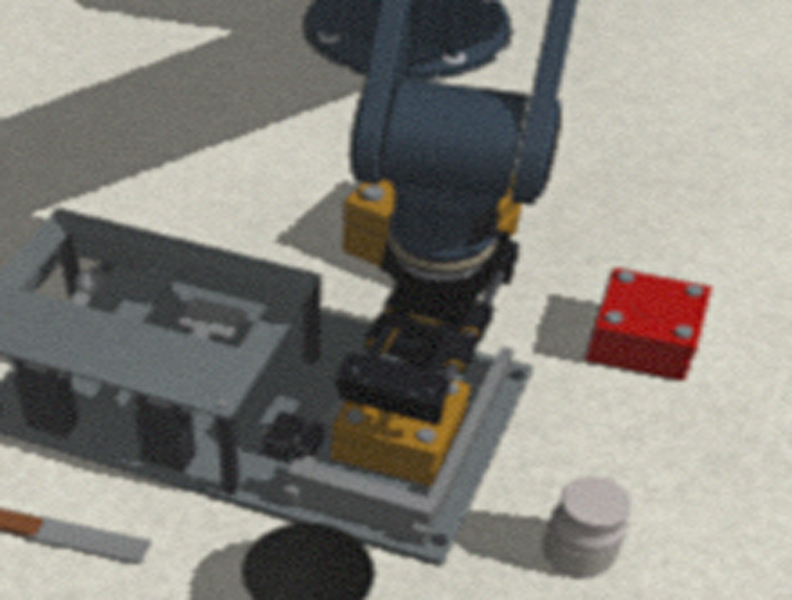

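The picture shows the shut fingers behind the flask (430,400), which stands flat in its channel, with the guard, jar (585,525) and bowl clear. The force was transient, so I continue pushing.

```bash
python3 -m inch '[[0,0,5,1,0],[0,0,10,1,0],[0,0,15,1,0],[0,0,20,1,0],[0,0,25,1,0],[0,0,30,1,0],[0,0,33,1,0],[0,0,33,1,0]]'
python3 rel.py -.015 .11 .025
```

```text
time_s: 4.05
position: [0.5828, 0.167, 0.0263]
tcp_rot: [[0.06, 0.998, -0.029], [0.998, -0.06, -0.003], [-0.005, -0.028, -1.0]]
force: [-12.4, -0.1, 13.7]
opening: 0.006
t 4.05 fixture TCP [-0.0225  0.1096  0.0263] F [-12.38  -0.11  13.73] open 0.006 q [ 5.4 44.7 91.1 -0.  45.8  8.9]
shift mm [0.4 7.6 1.1] roll -0.0031
```

```bash
python3 -m inch '[[0,0,4,0,0],[0,0,8,0,0],[0,0,11,0,0],[0,0,11,0,0]]'
python3 rel.py -.015 .11 .025
```

```text
time_s: 4.45
position: [0.5895, 0.1666, 0.0264]
tcp_rot: [[0.059, 0.998, -0.038], [0.998, -0.059, -0.003], [-0.005, -0.038, -0.999]]
force: [-9.9, 0.5, 10.9]
opening: 0.007
t 4.45 fixture TCP [-0.0158  0.1096  0.0264] F [-9.88  0.45 10.88] open 0.007 q [ 5.3 45.2 89.7  0.  47.3  8.7]
shift mm [0.4 0.9 1.4] roll -0.003
```

```bash
python3 -m inch '[[0,0,4,0,0],[0,0,8,0,0],[0,0,8,0,0]]'
python3 rel.py -.015 .11 .025
```

```text
time_s: 4.75
position: [0.5901, 0.1664, 0.0265]
tcp_rot: [[0.059, 0.997, -0.055], [0.998, -0.059, -0.004], [-0.007, -0.054, -0.999]]
force: [-14.3, 0.9, 14.9]
opening: 0.007
t 4.75 fixture TCP [-0.0152  0.1095  0.0265] F [-14.25   0.92  14.88] open 0.007 q [ 5.3 45.4 88.9  0.1 48.8  8.6]
shift mm [0.5 0.3 1.5] roll -0.003
```

```bash
python3 -m inch '[[0,0,6,0,0],[0,0,12,0,0],[0,0,12,0,0],[0,0,12,0,0]]'
python3 rel.py -.015 .11 .025
```

```text
time_s: 5.15
position: [0.5892, 0.1663, 0.0268]
tcp_rot: [[0.058, 0.995, -0.082], [0.998, -0.059, -0.004], [-0.009, -0.082, -0.997]]
force: [-23.5, 0.7, 24.4]
opening: 0.006
t 5.15 fixture TCP [-0.0161  0.1093  0.0268] F [-23.47   0.73  24.44] open 0.006 q [ 5.2 45.8 87.7  0.2 51.1  8.4]
shift mm [0.7 1.2 1.7] roll -0.0025
```

The push has stalled at TCP fixture x ≈ -0.015, exactly the predicted home position, and the force climbed to 23 N. I back off, rise and check.

```bash
python3 -m inch '[[0,0,-10,0,0],[0,0,-25,0,0],[0,0,-40,0,0],[0,0,-45,-30,0],[0,0,-50,-75,0],[0,0,-52,-120,0],[0,0,-53,-160,0],[0,0,-53,-160,0]]'
python3 rel.py -.08 .11 .20
python3 - <<'E'
from geo import *
import cv2
P,D=vision.capture("wrist"); cv2.imwrite("pics/wr2.png",cv2.convertScaleAbs(P[:,:,::-1],alpha=1.4,beta=10)); np.save("pics/wr2.npy",D)
m=vision.camera_model("wrist"); np.savez("pics/wr2m.npz",K=m["intrinsics"],T=m["camera_from_world"])
E
```

```text
time_s: 5.95
position: [0.5548, 0.1707, 0.1967]
tcp_rot: [[0.058, 0.996, -0.067], [0.998, -0.059, -0.003], [-0.007, -0.067, -0.998]]
force: [1.4, 0.3, -0.5]
opening: 0.006
t 5.95 fixture TCP [-0.0506  0.1117  0.1967] F [ 1.39  0.26 -0.53] open 0.006 q [ 5.9 30.1 87.3  0.3 66.5  9.2]
shift mm [ -1.8 -29.5  -1.3] roll -0.0024
```

View pics/wr2.png

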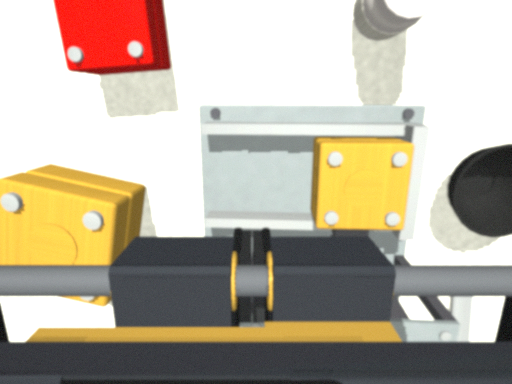

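The wrist picture shows the flask (bolts 335,159 / 400,159 / 332,219 / 393,219) hard against the end stop (its face at column about 411). I check numerically and plan the move above the paddle.

```bash
python3 - <<'E'
from geo import *
p=np.load("pose.npy"); z=np.load("pics/wr2m.npz"); Kw,Tw=z["K"],np.linalg.inv(z["T"])
def at(u,v,h):
    r=Tw[:3,:3]@np.linalg.inv(Kw)@[u,v,1]; X=Tw[:3,3]+r*(h-Tw[2,3])/r[2]; e=X[:2]-p[:2]; c,s=np.cos(p[2]),np.sin(p[2]); return np.round([c*e[0]+s*e[1],-s*e[0]+c*e[1]],4)
print("flask",at(365,189,.071),"edge",at(411,190,.067),"stop face",at(413,150,.057),"plate nl",at(203,107,.012),"fl",at(424,107,.012))
E
python3 rel.py 0 -.041 .19
```

```text
flask [0.0358 0.1108] edge [0.0758 0.1095] stop face [0.0771 0.1427] plate nl [-0.1153  0.1778] fl [0.0999 0.1775]
t 6.0 fixture TCP [-0.0528  0.1113  0.1938] F [-0.21  0.01  0.61] open 0.007 q [ 5.9 30.3 87.5  0.3 66.4  9.2]
shift mm [-152.2   53.3    1.1] roll -0.0025
```

```bash
python3 -m inch '[[0,-30,11,0,0],[0,-70,25,0,0],[0,-110,39,0,0],[0,-140,49,0,0],[0,-152,53,0,0],[0,-152,53,0,0],[0,-152,53,0,0]]'
python3 rel.py 0 -.041 .14
python3 - <<'E'
from geo import *
import cv2
P,D=vision.capture("wrist"); cv2.imwrite("pics/wr3.png",cv2.convertScaleAbs(P[:,:,::-1],alpha=1.4,beta=10))
P,D=vision.capture("top"); cv2.imwrite("pics/top3.png",cv2.convertScaleAbs(cv2.resize(P[110:250,165:345],None,fx=4.4,fy=4.2,interpolation=cv2.INTER_CUBIC)[:,:,::-1],alpha=1.5,beta=10))
m=vision.camera_model("wrist"); np.savez("pics/wr3m.npz",K=m["intrinsics"],T=m["camera_from_world"])
E
```

```text
time_s: 6.7
position: [0.5956, 0.0165, 0.1901]
tcp_rot: [[0.059, 0.995, -0.076], [0.998, -0.059, -0.002], [-0.007, -0.075, -0.997]]
force: [-0.7, 0.6, -0.0]
opening: 0.004
t 6.7 fixture TCP [-0.0012 -0.0399  0.1901] F [-0.66  0.56 -0.04] open 0.004 q [-8.7 31.9 84.9 -0.9 67.4 -5. ]
shift mm [-0.8  5.  49.9] roll -0.0025
```

View pics/wr3.png

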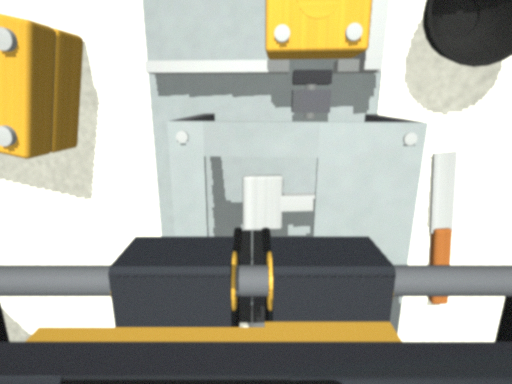

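The window's left edge runs from (206,157) to (317,157), and the paddle is at columns 244–282 with its left end at row 177. I cross-check with the wrist calibration.

```bash
python3 - <<'E'
from geo import *
p=np.load("pose.npy"); z=np.load("pics/wr3m.npz"); Kw,Tw=z["K"],np.linalg.inv(z["T"])
def at(u,v,h):
    r=Tw[:3,:3]@np.linalg.inv(Kw)@[u,v,1]; X=Tw[:3,3]+r*(h-Tw[2,3])/r[2]; e=X[:2]-p[:2]; c,s=np.cos(p[2]),np.sin(p[2]); return np.round([c*e[0]+s*e[1],-s*e[0]+c*e[1]],4)
print("window",at(206,157,.13),at(317,157,.13),"expect -.038,.038,-.003")
print("paddle",at(244,178,.118),at(282,177,.118),"expect -.015,.015,-.02")
print("guard corners",at(167,122,.13),at(424,124,.13),"expect -.062,.105,.02")
E
```

```text
window [-0.0371 -0.0024] [ 0.0374 -0.0016] expect -.038,.038,-.003
paddle [-0.0124 -0.0195] [ 0.0149 -0.0183] expect -.015,.015,-.02
guard corners [-0.0624  0.0208] [0.1029 0.0201] expect -.062,.105,.02
```

Agreement is about 1 mm. I descend to just above the paddle.

```bash
python3 -m inch '[[0,-1,3,15,0],[0,-1,4,35,0],[0,-1,5,50,0],[0,-1,6,60,0],[0,-1,6,60,0]]'
python3 rel.py 0 -.041 .086
```

```text
time_s: 7.3
position: [0.5957, 0.0167, 0.1283]
tcp_rot: [[0.056, 0.995, -0.079], [0.998, -0.056, -0.002], [-0.007, -0.079, -0.997]]
force: [-0.1, -0.1, 0.1]
opening: 0.005
t 7.3 fixture TCP [-0.0012 -0.0397  0.1283] F [-0.08 -0.07  0.08] open 0.005 q [-8.7 36.5 87.6 -0.9 60.3 -5. ]
shift mm [-1.   4.5 42.1] roll 0.0003
```

```bash
python3 -m inch '[[0,-1,1,7,0],[0,-1,2,14,0],[0,-1,2,20,0],[0,-1,3,26,0],[0,-1,4,32,0],[0,-1,4,37,0],[0,-1,4,41,0],[0,-1,4,41,0]]'
python3 rel.py 0 -.041 .086
```

```text
time_s: 8.1
position: [0.5961, 0.0157, 0.0873]
tcp_rot: [[0.056, 0.995, -0.079], [0.998, -0.056, -0.002], [-0.006, -0.079, -0.997]]
force: [-0.5, 1.3, 3.6]
opening: 0.005
t 8.1 fixture TCP [-0.0007 -0.0407  0.0873] F [-0.49  1.33  3.6 ] open 0.005 q [-8.8 39.8 89.  -1.  55.7 -5. ]
shift mm [-0.3  0.8  1.3] roll 0.0001
```

```bash
python3 -m inch '[[0,0,1,2,0],[0,0,1,4,0],[0,0,1,4,0],[0,0,1,4,0]]'
python3 rel.py 0 -.041 .086
```

```text
time_s: 8.5
position: [0.5963, 0.0157, 0.0864]
tcp_rot: [[0.056, 0.995, -0.079], [0.998, -0.056, -0.002], [-0.006, -0.079, -0.997]]
force: [-6.4, 2.0, 19.0]
opening: 0.005
t 8.5 fixture TCP [-0.0005 -0.0407  0.0864] F [-6.42  1.95 18.96] open 0.005 q [-8.8 39.9 88.9 -1.  55.7 -5. ]
shift mm [-0.3  0.6  0.4] roll 0.0003
```

The lever is at its stop (19 N, no further travel). I withdraw straight up.

```bash
python3 -m inch '[[0,0,-1,-10,0],[0,0,-2,-25,0],[0,0,-4,-45,0],[0,0,-6,-70,0],[0,0,-9,-105,0],[0,0,-12,-140,0],[0,0,-12,-140,0]]'
python3 rel.py -.1 -.041 .3
```

```text
time_s: 9.2
position: [0.5993, 0.016, 0.2323]
tcp_rot: [[0.056, 0.996, -0.067], [0.998, -0.056, -0.004], [-0.008, -0.067, -0.998]]
force: [1.2, 0.1, 0.5]
opening: 0.007
t 9.2 fixture TCP [ 0.0025 -0.0402  0.2323] F [1.17 0.06 0.54] open 0.007 q [-8.7 29.3 82.3 -0.8 72.2 -5.2]
shift mm [  -1.2 -106.8  -60.7] roll 0.0002
```

Now I back towards the robot to clear the top camera's view.

```bash
python3 -m inch '[[0,-20,-25,-20,0],[0,-40,-60,-40,0],[0,-60,-100,-60,0],[0,-90,-140,-60,0],[0,-120,-170,-60,0],[0,-150,-180,-60,0],[0,-180,-180,-60,0],[0,-180,-180,-60,0]]'
python3 - <<'E'
from geo import *
from rig import bot
import cv2
P,D=vision.capture("top"); cv2.imwrite("pics/top4.png",cv2.convertScaleAbs(cv2.resize(P[85:245,140:390],None,fx=3.2,fy=3.2,interpolation=cv2.INTER_CUBIC)[:,:,::-1],alpha=1.6,beta=10))
d0=np.load("pics/top0.npy"); print("paddle depth",d0[173:178,266:273].mean(),D[173:178,266:273].mean(),"ball",d0[176:179,307:310].mean(),D[176:179,307:310].mean())
s=bot.read_state(); print(s["time_s"],s["position"],s["force"])
E
```

```text
time_s: 10.0
position: [0.4141, -0.1566, 0.3054]
tcp_rot: [[0.06, 0.996, -0.066], [0.998, -0.061, -0.006], [-0.01, -0.065, -0.998]]
force: [0.4, 0.2, -0.0]
opening: 0.006
paddle depth 1.064821 1.0949413 ball 1.0539069 1.0535911
10.05 [ 0.4138517  -0.15477107  0.30511558] [ 0.79713305 -0.37083661 -0.03540172]
```

View pics/top4.png

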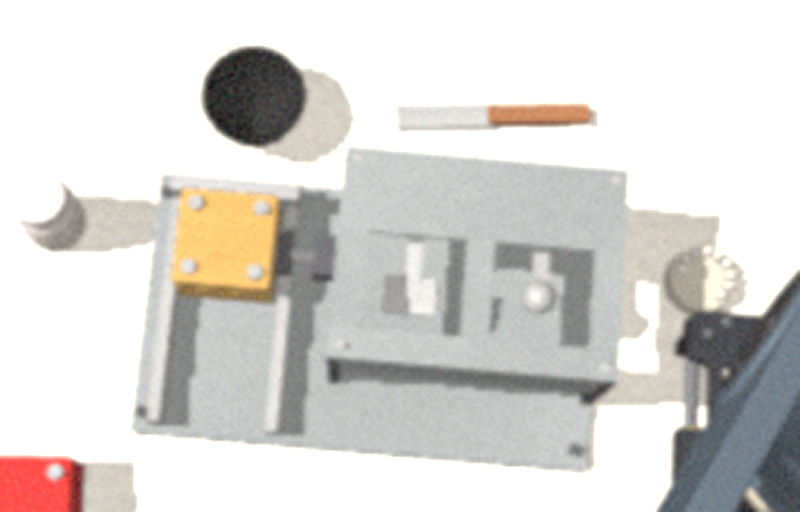

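The picture shows the flask (225,240) touching the end stop, the paddle (410,295) sunk, the ball (540,293) up, and the jar, bowl, spatula and cast undisturbed. I make one numeric check of flask x and paddle height.

```bash
python3 - <<'E'
from geo import *
p=np.load("pose.npy"); Ti=np.linalg.inv(T)
B=np.array([[196,202],[262,207],[189,267],[255,272]]).mean(0)/3.2+[140,85]-.35
print("flask fixture",least_squares(lambda a:(proj(w(p,[[a[0],a[1],.071]]))-B).ravel(),[0,.11]).x)
_,D=vision.capture("top"); d0=np.load("pics/top0.npy")
for n,d,u0,u1,v0,v1 in [("before",d0,263,276,173,178),("after",D,263,276,174,179),("ball",D,307,310,175,178),("guard bar",D,287,292,165,180)]:
    z=[(Ti@np.r_[np.linalg.inv(K)@[u,v,1]*d[v,u],1])[2] for v in range(v0,v1) for u in range(u0,u1)]; print(n,np.percentile(z,[10,50,90]).round(4))
E
```

```text
flask fixture [0.03933011 0.11120311]
before [0.1125 0.1143 0.1168]
after [0.0821 0.0848 0.0871]
ball [0.1251 0.1266 0.1293]
guard bar [0.1263 0.1287 0.1315]
```

The paddle is 44 mm below the guard, so it is fully down. The flask is at x = 0.0393 and the ball is up. I hand in.

```bash
python3 -c "
from rig import bot
print(bot.hand_in())"
```

```text
the job is handed in; nothing more can be done
None
```

I pushed the small brass flask home with shut fingertips, pressed the flat paddle in the left window down to its stop, withdrew, and handed the job in at about 10 s. No verdict was reported.

**Last checks:**
- **Flask:** it stands at fixture x = 0.0393, y = 0.111, against the stop.
- **Clamp lever:** the paddle is 44 mm below the guard's upper face, so it is fully down. It met its stop at 19 N.
- **Release lever:** the ball's depth is unchanged, so it is still up.
- **Bystanders:** the jar, bowl, spatula and cast look undisturbed in the final picture. I did not measure them.
- **Guard:** no contact was seen. Readings were near zero on the way into the window and after leaving it.

**Oddities:**
- An earlier wrist-camera reading put the flask at x = 0.036. It also put the stop face about 3 mm short of its given 0.080, so I took this as calibration bias.
- Pushing tilted the tool by about 4.5°. The tilt stayed, but the clearances allowed for it.

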